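# Open the tray stop

### The arm

A 7-joint arm with a two-finger parallel gripper is mounted at the origin on the work surface. World frame = base frame: x ahead of the robot, y to its left, z up, the work surface at z = 0. Lengths are in m, angles in rad, forces in N, time in s.
With the tool pointing down it reaches from about 0.425 to 0.925 m from the base axis. Payload 6.8 kg.
Tool frame: the origin (TCP) lies between the finger pads; the fingertips stand r.tcp_to_tips ahead of it and the grasp point (between the pads) lies 3 mm ahead of it (r.tcp_to_tips is the distance from the TCP to the fingertips, in m); z points along the fingers, y is the line along which they close (so a half turn about z gives the same grasp; the last joint's range is limited). The gripper opens to 85 mm and grips with 20 to 120 N. Pads are 22 mm wide; open, the fingers measure 114 mm over their backs; the gripper's body (76 mm by 85 mm) begins 54 mm behind the grasp point. The pads swing forward as they close: fully open they stand 13 mm farther back than shut.
Start: joints at [-0.108, 0.477, 0.022, 1.555, -0.011, 1.109, -0.083], TCP at [0.675, 0, 0.253] pointing down, gripper open.
Joint ranges: [-2.96, 2.96], [-0.34, 2.1], [-1.41, 1.46], [0.24, 2.44], [-1.37, 4.51], [0.17, 1.92], [-2.96, 2.96]. Speed limits (rad/s): [2.39, 2.39, 3.14, 3.14, 3.14, 3.14, 3.14].

### API

Orientations are given as a rotation vector (axis times angle).
In Python, from bench import r gives the robot as it stands. The module is installed in compiled form; this text tells all that it offers.
- The arm moves only by the tool step_arm, never from a script. Its argument "moves" is a list of rows, each an object of numbers: "rx", "ry", "rz": the turn, a rotation vector about the tool's x, y, z in degrees; "dx", "dy", "dz": the shift along the tool's x, y, z in mm; "gripper": the opening, from -1 (shut) to 1 (fully open). In form: [{"rx": .., "ry": .., "rz": .., "dx": .., "dy": .., "dz": .., "gripper": ..}, ...]. A call has 1 to 20 rows; each row shifts and turns the commanded pose from where the row before left it, along the tool's axes as they then stand; what a row does not reach is not made up. A row lasts 1/8 s, in which the tool goes at most 62.5 mm and 10.7 degrees, less where a joint would pass 70% of its speed; a pose out of reach is approached as far as the arm can. A call is refused whole if a number of a shift passes 62.5 or a number of a turn 10.7, either way. A call with a gripper value outside its range is refused whole. The fingers move at their own pace and stop on an object; "grip_force" is the grip in N (left out, the last holds). Time passes only in rows, so rows that do not move let the fingers close. It gives the time, the measured TCP pose, the force, the opening and the grip force at its end, in the units of the state.
- r.get_obs(): the state, without advancing time (a new reading comes with each control period).
- r.grab_frame(name): name is "scene" or "side" or "wrist"; returns the picture (400x640x3 uint8, blue, green, red); there is no depth.
- r.camera_info(name): a dict with "mtx" (3x3 intrinsics, pixels), "rvec" (rotation vector, rad) and "tvec" (3), from world to camera coordinates, as OpenCV has them. Camera axes: x right, y down, z forward; pixel columns grow to the right and rows downward; lengths in m; the calibration is good to about 2 mm. A picture is of the moment at which its call begins: read the wrist's pose just before it. camera_info takes no time and is no camera call; for the wrist camera it gives the pose at the moment of the call.
- r.hand_in(): hands the job in; it is judged then, once.
The state is a dict: "clock": time; "joints": joint angles; "qvel": joint speeds; "tau": joint torques, N m; "tcp_pos": TCP position; "orientation": TCP orientation; "contact_force": force on the tool from outside, world axes, zero at the start; "moment": the same for the moment, N m; "grip_width": finger opening in m; "gripper_force": force on a finger pad.
Only numpy, scipy, OpenCV 4.12 (cv2) and the standard library are available. Lean on these libraries where they do the work, as an engineer would, in place of code of your own. Each camera call takes 0.05 s, during which the arm holds its last target. There are 200 camera calls.

### The job

Open the bench's tray stop all the way for the next, bigger tray: press the ribbed release pad on the sliding jaw down and, keeping it down, push the jaw back along its toothed bar, away from the small drying tray, until it is home against the end block. Then lift your fingers off so that the pad springs up, and leave the tray, jar, ridged board and scraper where they are.

Things in the scene. Friction and masses are not known exactly. Their poses are not given: they have to be found in the camera images.
- stop: fixed tray stop screwed to the bench: aluminium bar 22 mm wide, 530 long, top 30 mm high, along the stop's y axis, z up. Origin on the bench under the bar, where the jaw stands at half travel. The jaw opens towards +y, up to a dark end block (60 wide, 62 mm high, near face at y = 147 mm). Fixed fence at the -y end; it and the jaw's fence reach 190 mm towards -x, 45 mm high.
- jaw (a joint): slide of the jaw along the bar, m: 0 = closest to the tray, 0.200 = home against the end block; starts between 0.002 and 0.075. Locked by the ratchet (about 2 mm of play) unless the release pad is down by 7 mm or more; unlocked it takes about 4 N to slide. With the pad up it locks again once past 0.192.
- release (a joint): downward travel of the release pad in the jaw, m: 0 = up, 0.010 = fully down; spring, 2.5 N at the top to 5 N fully down; it springs up when let go and rides along with the jaw.
- pad_top (a point): centre of the top face of the release pad: level grey ribbed pad on the black jaw, 62 mm across the bar by 58 mm along it, 55 mm above the bench when up, 45 mm when pressed. Axes as stop. Open above; at its -y edge the jaw's front wall is 54 mm high, at its +y edge stands the upright.
- push_face (a point): the face to push on: the upright at the pad's +y edge, facing -y, 66 mm wide across the bar, 18 mm thick, its top 89 mm above the bench. The point is on the face, 32 mm beyond the pad's centre along +y and 72 mm above the bench. Axes as stop, y = push direction.
- tray: bystander: small wooden drying tray with pasta, 160 x 160 x 38 mm, loose, beside the fixed fence on the -x side of the bar. Origin under its centre.
- jar: bystander: closed glass jar, 68 mm wide, 100 mm high, standing on the +x side of the bar. Origin under its centre.
- ridged_board: bystander: wooden ridged pasta board lying flat, 70 mm x 150 mm with a 55 mm handle to its -y, 12 mm thick (15 with the ridges), on the +x side of the bar. Origin under the centre of the ridged part.
- scraper: bystander: white plastic dough scraper lying flat, blade 120 x 80 mm, 4 mm thick, wooden handle 22 mm thick along one edge, on the -x side of the bar past the jaw's open end. Origin on the bench under the blade's centre.

How it is judged:
On the way, in this order (a step that is already met when the one before it is completed fails the run):
1. the release pad is pressed down (7 mm or more) before the jaw is pushed back (value of joint release above 0.007 m and value of joint jaw below 0.1 m), for 0.05 s.
2. the jaw has been pushed back to the end block (within 10 mm) (value of joint jaw above 0.19 m), for 0.1 s.
At the end, for the whole second after the job is handed in: the jaw is at rest within 10 mm of the end block, the release pad is up again (within 3 mm), and tray, jar, ridged board and scraper are within 20 mm of where they started (value of joint jaw above 0.19 m and value of joint release below 0.003 m and velocity of joint jaw between -0.01 and 0.01 m/s and distance of each of tray, jar, ridged_board, scraper from where it was at the start of the episode below 0.02 m); the robot touches nothing.
It fails at once if the small drying tray is pushed away, lifted or carried (more than 20 mm) (distance of tray from where it was at the start of the episode above 0.02 m).
It fails at once if the jar is pushed away, lifted or carried (more than 20 mm) (distance of jar from where it was at the start of the episode above 0.02 m).
It fails at once if the ridged board is pushed away, lifted or carried (more than 20 mm) (distance of ridged_board from where it was at the start of the episode above 0.02 m).
It fails at once if the scraper is pushed away, lifted or carried (more than 20 mm) (distance of scraper from where it was at the start of the episode above 0.02 m).
It fails at once if the jar is tipped (angle between jar's own z axis and vertical above 0.35 rad).
It also fails if it takes over 40 s, if anything falls off the work surface, if the arm or the gripper's body presses on something with over 40 N, if the wrist force passes 120 N, or if a joint passes its speed limit or range.

## Working session

There is one attempt and no reset: what is moved stays moved. The work goes in short steps, Python scripts to look and compute and a tool call to move; the robot and the scene stay as the last step left them, time stands still between calls to the robot, and variables do not carry over. Pictures are saved under pics/ and viewed, at most 10 in all, crops included, and the job is handed in when it is done.

Besides the shell and the picture viewer there is one more tool, called after ">>>" as name(argument=value, ...) on one line, values as JSON. step_arm: Moves the arm, as the interface text tells. Its arguments: {"type":"object","properties":{"moves":{"type":"array","items":{"type":"object","properties":{"rx":{"type":"number"},"ry":{"type":"number"},"rz":{"type":"number"},"dx":{"type":"number"},"dy":{"type":"number"},"dz":{"type":"number"},"gripper":{"type":"number"}}}},"grip_force":{"type":"number"}},"required":["moves"]}

```bash
mkdir -p pics
python3 - <<'E'
from bench import r
import cv2
o=r.get_obs();print(o['tcp_pos'],o['orientation'],r.tcp_to_tips,o['clock'])
for n in("scene","side"):
    cv2.imwrite(f"pics/{n}0.png",r.grab_frame(n)); c=r.camera_info(n);print(n,c)
E
```

```text
[ 6.74441763e-01 -1.60812535e-05  2.52318228e-01] [-2.22059819e+00 -2.22058196e+00  2.16978635e-03] 0.022 0.0
scene {'mtx': array([[427.15078687,   0.        , 316.6248117 ],
       [  0.        , 427.15078687, 196.50130074],
       [  0.        ,   0.        ,   1.        ]]), 'rvec': array([ 1.18168055,  2.27548356, -1.03865465]), 'tvec': array([ 0.3201861 , -0.23608192,  1.412335  ])}
side {'mtx': array([[471.56615352,   0.        , 315.99319229],
       [  0.        , 471.56615352, 202.62249539],
       [  0.        ,   0.        ,   1.        ]]), 'rvec': array([ 2.38931977, -0.51105271,  0.18868293]), 'tvec': array([-0.51181781,  0.20849344,  0.81212787])}
```

View pics/scene0.png

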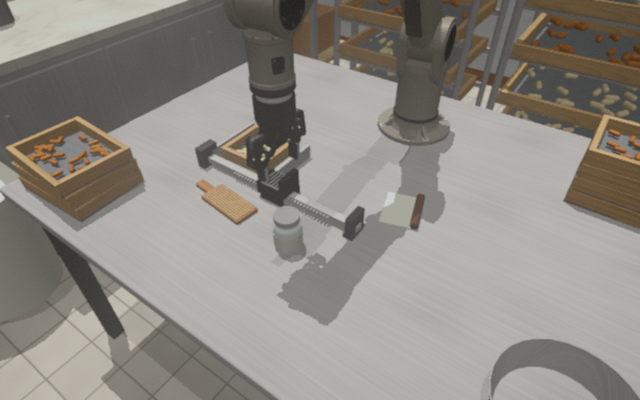

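View pics/side0.png

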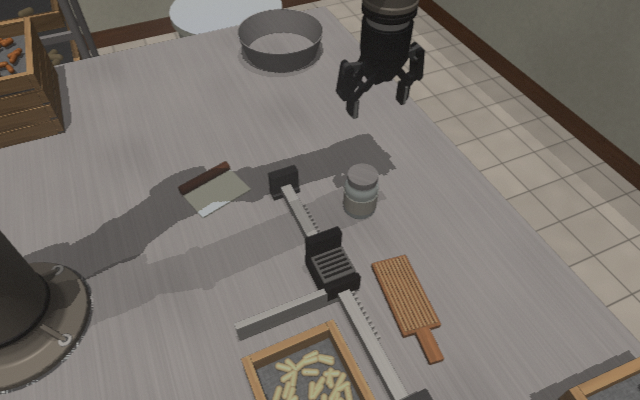

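The side view shows the jaw's pad near (333,265), the upright near (322,242) and the end block near (284,182). The jar is at (360,190), to the right of the path. I'll enlarge the crop to get accurate corners.

Run:
```python
import cv2
a=cv2.imread("pics/side0.png")[155:315,255:395]
a=cv2.convertScaleAbs(a,alpha=1.6,beta=20)
cv2.imwrite("pics/crop.png",cv2.resize(a,None,fx=3.75,fy=3.75,interpolation=cv2.INTER_CUBIC))
```

```text
(no output)
```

View pics/crop.png

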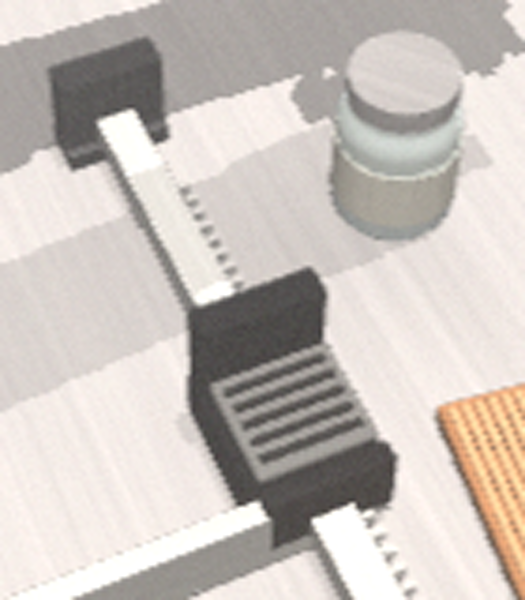

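The crop shows the pad corners clearly: (210,384), (325,347), (378,436) and (262,480) in crop pixels. The bar's left and right edges meet the end block at (100,122) and (135,112).

```bash
cat > h.py <<'E'
import numpy as np,cv2
from bench import r
def ray(n,uv,z,c=None):
    c=c or r.camera_info(n); R=cv2.Rodrigues(c['rvec'])[0]; C=-R.T@c['tvec'].ravel()
    p=cv2.undistortPoints(np.array([[uv]],float),c['mtx'],None)[0,0]; d=R.T@np.r_[p,1]
    return C+d*(z-C[2])/d[2]
E
python3 - <<'E'
from h import *
P=lambda u,v,z:ray("side",(255+u/3.75-.37,155+v/3.75-.37),z)
c=np.array([P(*q,.055) for q in[(210,384),(325,347),(378,436),(262,480)]]);print(c.round(4));print("centre",c.mean(0))
for i in range(4):print(np.linalg.norm(c[i]-c[i-1]))
ypad=(c[0]+c[1]-c[2]-c[3]);print("yaw pad y",np.degrees(np.arctan2(ypad[1],ypad[0])))
L=[P(100,122,.03),P(190,297,.03)];Rr=[P(135,112,.03),P(232,284,.03)]
for a in(L,Rr):
    d=a[0]-a[1];print(a[0],np.degrees(np.arctan2(d[1],d[0])))
m=(L[0]+Rr[0])/2; print("width",np.linalg.norm(L[0]-Rr[0]),"block mid",m)
n=P(333,515,.03);nn=P(315,517,.03);n2=P(360,508,.03);mm=(nn+n2)/2;d=m-mm
print("bar near",mm,"yaw",np.degrees(np.arctan2(d[1],d[0])),"pad-block dist",np.linalg.norm((m-c.mean(0))[:2]))
j=P(392,180,0);print("jar near base approx",P(393,235,0))
E
```

```text
[[ 0.4995 -0.1138  0.055 ]
 [ 0.5584 -0.1169  0.055 ]
 [ 0.5587 -0.1719  0.055 ]
 [ 0.5    -0.1712  0.055 ]]
centre [ 0.52914228 -0.14346101  0.055     ]
0.057361236544518926
0.059050732256839746
0.05496978477146878
0.05870540675283622
yaw pad y 90.41865261981981
[0.52032524 0.08546462 0.03      ] 89.01388390360101
[0.54083231 0.08451843 0.03      ] 90.05966616025307
width 0.0205288824972428 block mid [0.53057878 0.08499153 0.03      ]
bar near [ 0.53126389 -0.187757    0.03      ] yaw 90.14392098286787 pad-block dist 0.22845705217595785
jar near base approx [ 0.64417044 -0.0314653   0.        ]
```

Distances check out: pad edges come to about 57 × 59 mm and the bar to 21 mm wide, and the stop's axes match the world axes to within 0.5°. The pad centre is at (0.530, -0.1435) and the block face at y = 0.085, so jaw ≈ 0.022. Tool x is world y, tool y is world x, and tool z points down. I'll shut the gripper and go above the pad.

>>> step_arm(moves=[{"dx": -35, "dy": -36, "gripper": -1}, {"dx": -35, "dy": -36, "gripper": -1}, {"dx": -35, "dy": -36, "gripper": -1}, {"dx": -31, "dy": -36, "gripper": -1}, {"dz": 40, "gripper": -1}, {"dz": 40, "gripper": -1}, {"dz": 40, "gripper": -1}, {"gripper": -1}, {"gripper": -1}, {"gripper": -1}])

```text
invalid input at $.moves[0]: expected keys rx, ry, rz, dx, dy, dz, gripper
```

Run:
```python
from h import *
o=r.get_obs();print(o['tcp_pos'],o['orientation'],o['contact_force'],o['grip_width'],o['clock'])
a=r.grab_frame("side")[120:320,220:440]
b=r.grab_frame("wrist")
cv2.imwrite("pics/c1.png",np.hstack([cv2.resize(a,(440,400)),b[:, 140:500]]))
```

```text
[ 6.74501052e-01 -2.15138618e-05  2.52420430e-01] [-2.22068811e+00 -2.22066927e+00  1.98571060e-03] [-0.32356284 -0.12978109 -0.52520385] 0.0853426733328218 0.1
```

View pics/c1.png

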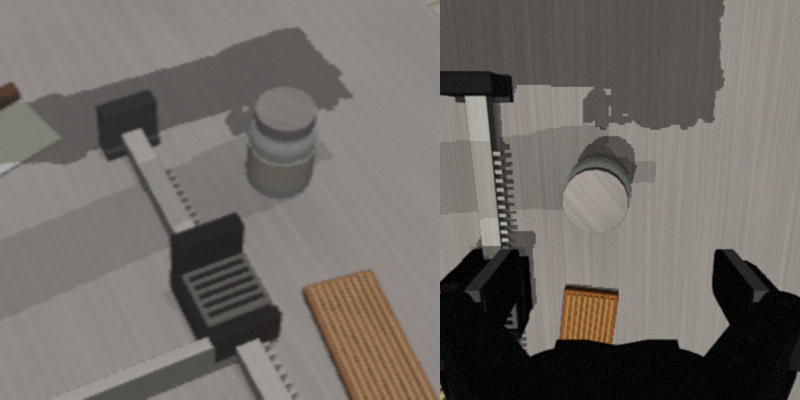

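The call was refused because every row needs all seven keys, so the arm hasn't moved. The picture is the starting view, with the wrist view showing the bar at the left and the jar at (595,200).

>>> step_arm(moves=[{"rx": 0, "ry": 0, "rz": 0, "dx": -35, "dy": -36, "dz": 0, "gripper": -1}, {"rx": 0, "ry": 0, "rz": 0, "dx": -35, "dy": -36, "dz": 0, "gripper": -1}, {"rx": 0, "ry": 0, "rz": 0, "dx": -35, "dy": -36, "dz": 0, "gripper": -1}, {"rx": 0, "ry": 0, "rz": 0, "dx": -31, "dy": -36, "dz": 0, "gripper": -1}, {"rx": 0, "ry": 0, "rz": 0, "dx": 0, "dy": 0, "dz": 40, "gripper": -1}, {"rx": 0, "ry": 0, "rz": 0, "dx": 0, "dy": 0, "dz": 40, "gripper": -1}, {"rx": 0, "ry": 0, "rz": 0, "dx": 0, "dy": 0, "dz": 40, "gripper": -1}, {"rx": 0, "ry": 0, "rz": 0, "dx": 0, "dy": 0, "dz": 0, "gripper": -1}, {"rx": 0, "ry": 0, "rz": 0, "dx": 0, "dy": 0, "dz": 0, "gripper": -1}, {"rx": 0, "ry": 0, "rz": 0, "dx": 0, "dy": 0, "dz": 0, "gripper": -1}])

```text
clock: 1.45
tcp_pos: [0.5323, -0.1362, 0.1351]
orientation: [2.22, 2.22, 0.003]
contact_force: [-0.1, 0.9, 0.1]
grip_width: 0.0001
gripper_force: 0.0
```

Run:
```python
from h import *
o=r.get_obs();print(o['tcp_pos'],o['orientation'],o['contact_force'],o['grip_width'],o['clock'])
a=r.grab_frame("side")[120:320,220:440]
b=r.grab_frame("wrist")
cv2.imwrite("pics/c2.png",np.hstack([cv2.resize(a,(440,400)),b[:, 140:500]]))
```

```text
[ 0.53229833 -0.13621326  0.13513888] [2.21971004 2.21951137 0.00306794] [-0.07456265  0.91254603  0.08169959] 0.00012144336006315848 1.45
```

View pics/c2.png

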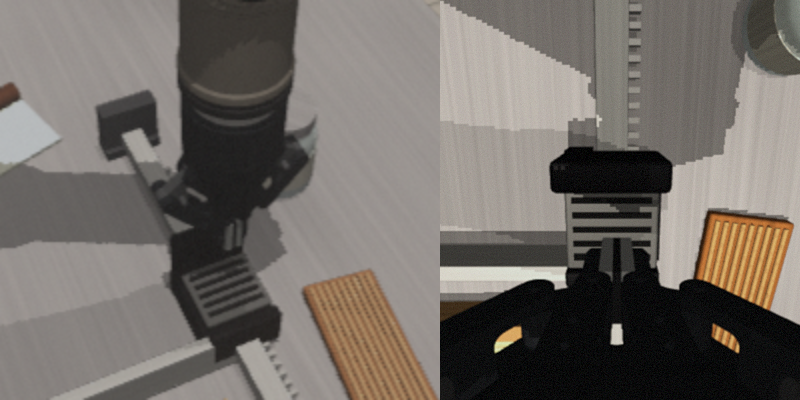

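The fingers are centred over the pad (bar centre at column 617 in the wrist view) and on the pad side of the upright. I'll go down near the pad and check the jar's clearance.

>>> step_arm(moves=[{"rx": 0, "ry": 0, "rz": 0, "dx": 0, "dy": -1, "dz": 30, "gripper": -1}, {"rx": 0, "ry": 0, "rz": 0, "dx": 0, "dy": 0, "dz": 20, "gripper": -1}, {"rx": 0, "ry": 0, "rz": 0, "dx": 0, "dy": 0, "dz": 5, "gripper": -1}, {"rx": 0, "ry": 0, "rz": 0, "dx": 0, "dy": 0, "dz": 0, "gripper": -1}])

```text
clock: 2.05
tcp_pos: [0.5304, -0.1361, 0.0789]
orientation: [2.221, 2.221, 0.001]
contact_force: [-0.6, -1.2, 0.9]
grip_width: 0.0004
gripper_force: 0.0
```

Run:
```python
from h import *
o=r.get_obs();print(o['tcp_pos'],o['contact_force'])
print("jar lid centre",ray("side",(255+405/3.75,155+75/3.75),.1))
```

```text
[ 0.53040961 -0.1360696   0.07885879] [-0.59801858 -1.16712319  0.92792286]
jar lid centre [ 0.65500541 -0.01037097  0.1       ]
```

The jar's inner edge is about 90 mm from the bar line, so there is enough room. Now press.

>>> step_arm(moves=[{"rx": 0, "ry": 0, "rz": 0, "dx": 0, "dy": 0, "dz": 4, "gripper": -1}, {"rx": 0, "ry": 0, "rz": 0, "dx": 0, "dy": 0, "dz": 4, "gripper": -1}, {"rx": 0, "ry": 0, "rz": 0, "dx": 0, "dy": 0, "dz": 3, "gripper": -1}, {"rx": 0, "ry": 0, "rz": 0, "dx": 0, "dy": 0, "dz": 1, "gripper": -1}, {"rx": 0, "ry": 0, "rz": 0, "dx": 0, "dy": 0, "dz": 0, "gripper": -1}])

```text
clock: 2.68
tcp_pos: [0.531, -0.1362, 0.0671]
orientation: [2.22, 2.22, 0.002]
contact_force: [1.5, -1.2, 7.2]
grip_width: -0.0001
gripper_force: 3.6
```

>>> step_arm(moves=[{"rx": 0, "ry": 0, "rz": 0, "dx": 0, "dy": 0, "dz": 1, "gripper": -1}, {"rx": 0, "ry": 0, "rz": 0, "dx": 0, "dy": 0, "dz": 0, "gripper": -1}])

```text
clock: 2.92
tcp_pos: [0.5311, -0.1362, 0.0669]
orientation: [2.22, 2.22, 0.002]
contact_force: [-1.6, 0.2, 16.9]
grip_width: 0.0001
gripper_force: 8.2
```

The pad is bottomed: force jumped to 17 N with no further travel. Now push along +y.

>>> step_arm(moves=[{"rx": 0, "ry": 0, "rz": 0, "dx": 4, "dy": 0, "dz": 0, "gripper": -1}, {"rx": 0, "ry": 0, "rz": 0, "dx": 5, "dy": 0, "dz": 0, "gripper": -1}, {"rx": 0, "ry": 0, "rz": 0, "dx": 5, "dy": 0, "dz": 0, "gripper": -1}, {"rx": 0, "ry": 0, "rz": 0, "dx": 6, "dy": 0, "dz": 0, "gripper": -1}, {"rx": 0, "ry": 0, "rz": 0, "dx": 8, "dy": 0, "dz": 0, "gripper": -1}, {"rx": 0, "ry": 0, "rz": 0, "dx": 8, "dy": 0, "dz": 0, "gripper": -1}])

```text
clock: 3.68
tcp_pos: [0.5311, -0.1019, 0.067]
orientation: [2.221, 2.217, 0.001]
contact_force: [-2.3, -5.1, 15.9]
grip_width: -0.0002
gripper_force: 7.7
```

It's sliding at about 5 N with the pad held down. Continue.

>>> step_arm(moves=[{"rx": 0, "ry": 0, "rz": 0, "dx": 10, "dy": 0, "dz": 0, "gripper": -1}, {"rx": 0, "ry": 0, "rz": 0, "dx": 10, "dy": 0, "dz": 0, "gripper": -1}, {"rx": 0, "ry": 0, "rz": 0, "dx": 10, "dy": 0, "dz": 0, "gripper": -1}, {"rx": 0, "ry": 0, "rz": 0, "dx": 10, "dy": 0, "dz": 0, "gripper": -1}, {"rx": 0, "ry": 0, "rz": 0, "dx": 10, "dy": 0, "dz": 0, "gripper": -1}, {"rx": 0, "ry": 0, "rz": 0, "dx": 10, "dy": 0, "dz": 0, "gripper": -1}, {"rx": 0, "ry": 0, "rz": 0, "dx": 10, "dy": 0, "dz": 0, "gripper": -1}, {"rx": 0, "ry": 0, "rz": 0, "dx": 10, "dy": 0, "dz": 0, "gripper": -1}, {"rx": 0, "ry": 0, "rz": 0, "dx": 10, "dy": 0, "dz": 0, "gripper": -1}, {"rx": 0, "ry": 0, "rz": 0, "dx": 10, "dy": 0, "dz": 0, "gripper": -1}, {"rx": 0, "ry": 0, "rz": 0, "dx": 10, "dy": 0, "dz": 0, "gripper": -1}, {"rx": 0, "ry": 0, "rz": 0, "dx": 0, "dy": 0, "dz": 0, "gripper": -1}])

```text
clock: 5.18
tcp_pos: [0.5312, 0.0104, 0.0669]
orientation: [2.22, 2.221, 0.003]
contact_force: [-1.4, -0.5, 17.5]
grip_width: -0.0
gripper_force: 8.4
```

Run:
```python
from h import *
a=r.grab_frame("side")[120:320,220:440]
b=r.grab_frame("wrist")
cv2.imwrite("pics/c3.png",np.hstack([cv2.resize(a,(440,400)),b[:, 140:500]]))
```

```text
(no output)
```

View pics/c3.png

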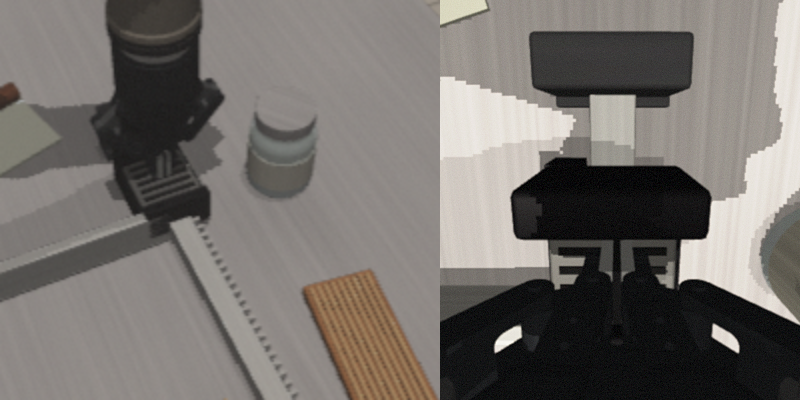

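The jaw has come along with the fingers, and a gap to the end block remains (bar visible at rows 95–165 in the wrist view). The jar and board haven't moved. Keep pushing, slowly.

>>> step_arm(moves=[{"rx": 0, "ry": 0, "rz": 0, "dx": 6, "dy": 0, "dz": 0, "gripper": -1}, {"rx": 0, "ry": 0, "rz": 0, "dx": 6, "dy": 0, "dz": 0, "gripper": -1}, {"rx": 0, "ry": 0, "rz": 0, "dx": 6, "dy": 0, "dz": 0, "gripper": -1}, {"rx": 0, "ry": 0, "rz": 0, "dx": 5, "dy": 0, "dz": 0, "gripper": -1}, {"rx": 0, "ry": 0, "rz": 0, "dx": 4, "dy": 0, "dz": 0, "gripper": -1}, {"rx": 0, "ry": 0, "rz": 0, "dx": 3, "dy": 0, "dz": 0, "gripper": -1}, {"rx": 0, "ry": 0, "rz": 0, "dx": 0, "dy": 0, "dz": 0, "gripper": -1}])

```text
clock: 6.15
tcp_pos: [0.5312, 0.0393, 0.0669]
orientation: [2.221, 2.219, 0.002]
contact_force: [-0.6, -3.2, 17.2]
grip_width: -0.0002
gripper_force: 8.5
```

>>> step_arm(moves=[{"rx": 0, "ry": 0, "rz": 0, "dx": 3, "dy": 0, "dz": 0, "gripper": -1}, {"rx": 0, "ry": 0, "rz": 0, "dx": 3, "dy": 0, "dz": 0, "gripper": -1}, {"rx": 0, "ry": 0, "rz": 0, "dx": 2, "dy": 0, "dz": 0, "gripper": -1}, {"rx": 0, "ry": 0, "rz": 0, "dx": 0, "dy": 0, "dz": 0, "gripper": -1}])

```text
clock: 6.65
tcp_pos: [0.5312, 0.043, 0.0669]
orientation: [2.223, 2.213, -0.003]
contact_force: [-0.3, -12.5, 17.3]
grip_width: 0.0001
gripper_force: 8.9
```

Run:
```python
from h import *
a=r.grab_frame("side")[120:320,220:440]
b=r.grab_frame("wrist")
cv2.imwrite("pics/c4.png",np.hstack([cv2.resize(a,(440,400)),b[:, 140:500]]))
```

```text
(no output)
```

View pics/c4.png

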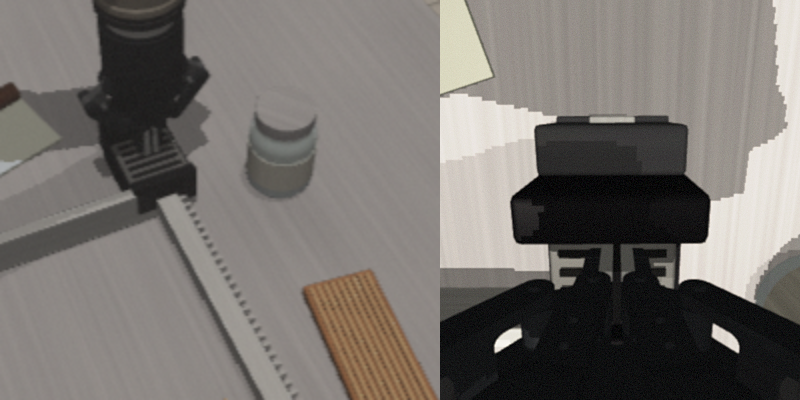

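The jaw is against the end block: no bar is visible between upright and block in the wrist view, motion has stopped and 12.5 N is pushing back. TCP travel since pressing is 0.179, which matches the expected 0.178. I'll lift straight off.

>>> step_arm(moves=[{"rx": 0, "ry": 0, "rz": 0, "dx": 0, "dy": 0, "dz": -6, "gripper": -1}, {"rx": 0, "ry": 0, "rz": 0, "dx": 0, "dy": 0, "dz": -10, "gripper": -1}, {"rx": 0, "ry": 0, "rz": 0, "dx": -3, "dy": 0, "dz": -20, "gripper": -1}, {"rx": 0, "ry": 0, "rz": 0, "dx": 0, "dy": 0, "dz": -40, "gripper": -1}, {"rx": 0, "ry": 0, "rz": 0, "dx": 0, "dy": 0, "dz": -40, "gripper": -1}, {"rx": 0, "ry": 0, "rz": 0, "dx": -30, "dy": 0, "dz": -30, "gripper": -1}, {"rx": 0, "ry": 0, "rz": 0, "dx": -40, "dy": 0, "dz": 0, "gripper": -1}, {"rx": 0, "ry": 0, "rz": 0, "dx": -40, "dy": 0, "dz": 0, "gripper": -1}, {"rx": 0, "ry": 0, "rz": 0, "dx": 0, "dy": 0, "dz": 0, "gripper": -1}])

```text
clock: 7.88
tcp_pos: [0.529, -0.068, 0.2113]
orientation: [-2.227, -2.216, 0.002]
contact_force: [-0.5, 0.5, 0.3]
grip_width: -0.0002
gripper_force: 0.0
```

Run:
```python
from h import *
a=r.grab_frame("side")
cv2.imwrite("pics/c5.png",a)
b=r.grab_frame("wrist")
cv2.imwrite("pics/c5.png",np.hstack([cv2.resize(a[120:320,200:440],(480,400)),b[:, 160:480]]))
```

```text
(no output)
```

View pics/c5.png

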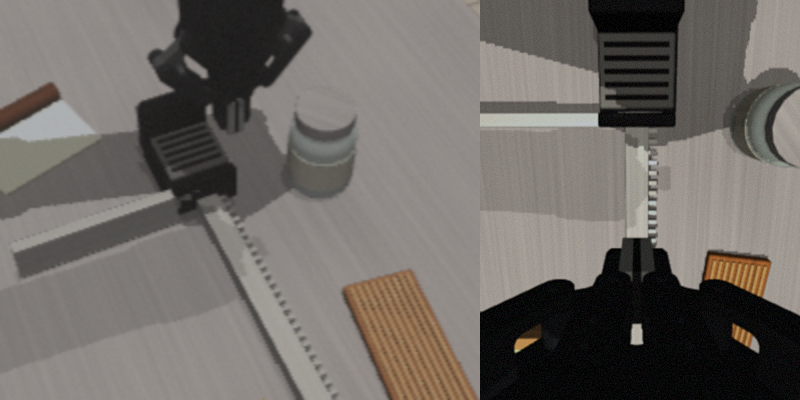

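The jaw is at the block with the pad up level with the front wall, and the jar, board and scraper are in place. I'll check the pad position, then hand in.

Run:
```python
from h import *
p=ray("side",(296.5,197.5),.055);print(p)
if p[1]>.027: print(r.hand_in())
```

```text
[0.53047164 0.02577224 0.055     ]
```

My corner reading was rough and came out about 9 mm short, so I'll read it from an enlargement.

Run:
```python
from h import *
a=r.grab_frame("side")[155:235,255:335]
cv2.imwrite("pics/c6.png",cv2.resize(cv2.convertScaleAbs(a,alpha=1.8,beta=25),None,fx=7,fy=7,interpolation=cv2.INTER_CUBIC))
```

```text
(no output)
```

View pics/c6.png

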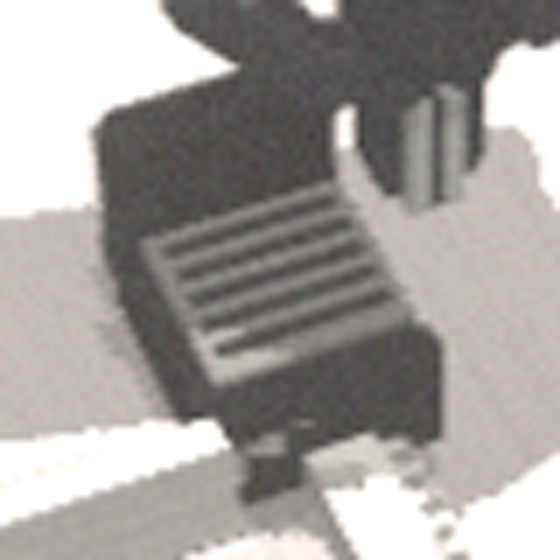

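The pad corners in the 7× crop are (142,240), (335,182), (410,316) and (215,384), and the pad is up with all ribs visible.

Run:
```python
from h import *
for z in(.055,.045):
    c=np.array([ray("side",(255+u/7-.43,155+v/7-.43),z) for u,v in[(142,240),(335,182),(410,316),(215,384)]])
    print(z,c.mean(0),[round(np.linalg.norm(c[i]-c[i-1]),4) for i in range(4)])
```

```text
0.055 [0.5289698  0.03529387 0.055     ] [np.float64(0.0581), np.float64(0.0591), np.float64(0.0558), np.float64(0.0589)]
0.045 [0.53202191 0.04362785 0.045     ] [np.float64(0.059), np.float64(0.06), np.float64(0.0566), np.float64(0.0597)]
```

At the pad-up height the centre reads y = 0.0353, against 0.035 expected at home, and the edge sizes match the first measurement.

```bash
python3 -c "
from bench import r
print(r.hand_in())"
```

```text
the job is handed in; nothing more can be done
None
```

The jaw is home against the end block with the pad sprung up; the jar, board and scraper look unmoved, the arm never went near the tray (not re-checked), and the job is handed in with no verdict shown.

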